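# Hold the tube labeller's tension arm back for threading

### The arm

A 7-joint arm with a two-finger parallel gripper is mounted at the origin on the work surface. World frame = base frame: x ahead of the robot, y to its left, z up, the work surface at z = 0. Lengths are in m, angles in rad, forces in N, time in s.
With the tool pointing down it reaches from about 0.35 to 0.775 m from the base axis. Payload 3.1 kg.
Tool frame: the origin (TCP) lies at the very end of the fingers, on their centre line; the grasp point (between the pads) lies 19 mm behind it (bot.grip_point_offset is the distance from the TCP to the grasp point, in m); z points along the fingers, y is the line along which they close (so a half turn about z gives the same grasp; the last joint's range is limited). The gripper opens to 85 mm and grips with 20 to 120 N. Pads are 22 mm wide; open, the fingers measure 114 mm over their backs; the gripper's body (76 mm by 85 mm) begins 54 mm behind the grasp point. The pads swing forward as they close: fully open they stand 13 mm farther back than shut.
Start: joints at [-1.154, 0.311, 0.014, 1.512, -0.004, 1.319, -0.027], TCP at [0.244, 0.493, 0.231] pointing down, gripper open.
Joint ranges: [-2.7, 2.7], [-0.3, 1.91], [-1.27, 1.3], [0.12, 2.57], [-1.44, 4.58], [0.2, 2.03], [-3.05, 3.05]. Speed limits (rad/s): [2.79, 2.79, 3.14, 3.14, 3.14, 3.14, 3.14].

### API

Orientations are given as a unit quaternion [x, y, z, w].
In Python, from plant import bot gives the robot as it stands.
- The arm moves only by the tool crank_tcp, called after "Call:" as name(argument=value, ...) on one line, values as JSON. Schema: {"type":"object","properties":{"increments":{"type":"object","properties":{"aperture":{"type":"array","items":{"type":"number"},"minItems":1,"maxItems":5},"sx":{"type":"array","items":{"type":"number"},"minItems":1,"maxItems":5},"sy":{"type":"array","items":{"type":"number"},"minItems":1,"maxItems":5},"sz":{"type":"array","items":{"type":"number"},"minItems":1,"maxItems":5},"rx":{"type":"array","items":{"type":"number"},"minItems":1,"maxItems":5},"ry":{"type":"array","items":{"type":"number"},"minItems":1,"maxItems":5},"rz":{"type":"array","items":{"type":"number"},"minItems":1,"maxItems":5}},"additionalProperties":false,"required":["aperture","sx","sy","sz","rx","ry","rz"]},"only":{"type":"string"},"quiet":{"type":"boolean"},"lines":{"type":"string"}},"required":["increments"],"additionalProperties":false}. increments is an object with one list for each field, all of the same length, 1 to 5, a row being the entries at one place: aperture (the opening from 0.0 (shut) to 1.0 (fully open)), sx, sy, sz (the shift in shares of the most that a row can go, 1 being 62.5 mm), rx, ry, rz (a rotation vector in units of 0.2 rad); each row shifts and turns the commanded pose from where the row before left it, along the tool's axes as they then stand; what a row does not reach is not made up. A row lasts 1/8 s, in which the tool goes at most 0.0625 m and 0.188 rad, less where a joint would pass 70% of its speed; a pose out of reach is approached as far as the arm can. The fingers move at their own pace and stop on an object; the grip force is fixed at half the most. Time passes only in rows, so rows that do not move let the fingers close. The tool returns the time, the measured TCP pose, the force, the opening and the grip force at its end. only (a regular expression) keeps the lines of the reply that match it, lines (a string "A,B") keeps lines A to B, and quiet returns only ok. Input that does not fit is refused with a message, and nothing moves.
- bot.state(): the state, without advancing time (a new reading comes with each control period).
- bot.get_image(name): name is "scene" or "top"; returns (picture, depth): 480x640x3 uint8, red, green, blue; 480x640 float32, m along the optical axis (not along the pixel's ray), 0 where there is no reading.
- bot.camera_info(name): a dict with "fx", "fy", "cx", "cy" (pixels), "T" (4x4, takes a point from camera to world coordinates). Camera axes: x right, y up, looking along -z (the intrinsics and any distortion apply to the point x, -y, -z); pixel columns grow to the right and rows downward; lengths in m; the calibration is good to about 2 mm. A picture is of the moment at which its call begins. camera_info takes no time and is no camera call.
- bot.close_job(): hands the job in; it is judged then, once.
The state is a dict: "clock": time; "joint_pos": joint angles; "qd": joint speeds; "effort": joint torques, N m; "tcp_pos": TCP position; "tcp_rot": TCP orientation; "contact_force": force on the tool from outside, world axes, zero at the start; "wrist_torque": the same for the moment, N m; "gripper_width": opening from 0.0 (shut) to 1.0 (fully open); "grasp_force": force on a finger pad.
Only numpy, scipy, OpenCV 4.12 (cv2) and the standard library are available. Lean on these libraries where they do the work, as an engineer would, in place of code of your own. Each camera call takes 0.05 s, during which the arm holds its last target. There are 200 camera calls.

### The job

Get the tube labeller ready for threading: first turn the black tension knob until its pointer faces the index mark on the ring around it, and let go of it. Then push the sprung tension arm back by its white roller, over the click of its pawl and on nearly to the stop post, and keep it there: let go, it would drop back to the click, too far forward for threading, so finish while still holding the arm back with the gripper. Do not shift anything else lying on the bench or the machine.

Things in the scene. Friction and masses are not known exactly. Their poses are not given: they have to be found in the camera images.
- labeller: the fixed white machine, 220 (x) x 340 (y) x 50 mm high, origin at the centre of its underside; x points away from the robot at yaw 0. On its flat metal deck, 50 mm above the bench, in its frame: knob at (-55, -115) mm, arm pivot (10, 0), white roller at rest (-43, 97), pawl guide (11 mm high) along y from (10, -62) to (10, -109)
- stop_post (a point): top of the steel stop post, 10 mm across, 26 mm above the deck, that the tension arm's bar meets at the end of its swing, near the pivot
- idler (a point): top of the fixed steel idler roller, 20 mm across, on a 32 mm block at the deck's far left corner; 52 mm above the deck; leave it
- label_roll (a point): top centre of the paper label roll fixed on its spindle at the deck's far right, 72 mm across, 47 mm above the deck; leave it
- tension_knob (a joint): angle of the knob, rad, growing clockwise seen from above; at 0 its pointer faces the labeller's +y, at pi/2 its +x; range 0 to 2.4, stays where left (friction 0.05 N m). It starts between 0.1 and 0.6 and the index lies 0.5 to 1.4 rad clockwise of it
- knob_grip (a point): point on the knob's axis at the height to grip, 30 mm above the deck. The knob is a bar 44 mm long, 12 mm wide, from 11 to 35 mm above the deck, on a skirt 46 mm across; x axis along the bar to its pointer end, z up
- knob_pointer (a point): tip of the knob's small steel pointer, 32 mm from the knob's axis, 14 mm above the deck; x axis points outwards along the bar
- index_ring: fixed flat ring 86 mm across about the knob's axis, lying on the deck, origin on that axis; its x axis points from the axis to its one raised dark index mark (9 x 5 mm, 34 to 43 mm from the axis, top 10 mm above the deck). The knob is set when the pointer faces the mark; it stays where it is on the machine but differs from start to start
- pivot_axis (a point): point on the tension arm's vertical pivot axis, 40 mm above the deck
- tension_arm (a joint): angle of the tension arm, rad: 0 at rest, grows clockwise seen from above as the roller is pushed back (away from the robot); 0.95 at the stop post. Spring: about 5.5 N at the roller at rest, 10 N near the stop. The click takes up to about 4 N more between 0.36 and 0.64, and when let go the arm drops back onto the pawl at about 0.6, or further
- roller (a point): middle of the white roller: an upright post 18 mm across, from 12 to 62 mm above the deck, at the end of the tension arm, 110 mm from the pivot; this point lies 40 mm above the deck, x axis points outwards from the pivot. The arm itself is a flat bar 12 mm wide, 12 to 22 mm above the deck
- click_pawl (a joint): travel of the sprung pawl slider by the arm's tail, m: 0 seated, about 0.003 as the tooth passes it, 0 again past the click
- spare_core: loose cardboard ring, 28 mm across, 26 mm high, standing on the labeller's deck between knob and arm; origin at the centre of its underside; a bystander
- marker_pen: loose pen, 132 mm long, 14 mm thick, lying on the bench in front of the labeller; origin under its middle, x along it; a bystander
- tube_rack: white wire tube rack 200 x 100 mm, 92 mm high over the orange tube caps; origin at the centre of its underside; a bystander
- sanitiser: clear bottle, 60 mm across, 150 mm high; origin at the centre of its underside; a bystander
- specimen_jar: clear jar with a lid, 60 mm across, 70 mm high; origin at the centre of its underside; a bystander
- spare_roll: spare roll of labels, 76 mm across, 40 mm high, with a 24 mm bore; origin at the centre of its underside; a bystander

How it is judged:
By the outcome, as a careful person would: the job done as asked, in the order asked, and still so for the second after the job is handed in, while the arm keeps its last pose, push and grip.
It also fails if it takes over 48 s, if anything falls off the work surface, if the arm or the gripper's body presses on something with over 40 N, if the wrist force passes 120 N, or if a joint passes its speed limit or range.

## Working session

There is one attempt and no reset: what is moved stays moved. The work goes in short steps, Python scripts to look and compute and a tool call to move; the robot and the scene stay as the last step left them, time stands still between calls to the robot, and variables do not carry over. Pictures are saved under pics/ and viewed, at most 10 in all, crops included, and the job is handed in when it is done.

```bash
mkdir -p pics; ls
```

Run:
```python
from plant import bot
import cv2,numpy as np
for n in("scene","top"):
    p,d=bot.get_image(n); cv2.imwrite(f"pics/{n}0.png",p[:,:,::-1]); np.savez(f"{n}0.npz",p=p,d=d)
    c=bot.camera_info(n); print(n,{k:(np.round(v,4).tolist() if k=="T" else v) for k,v in c.items()})
print(bot.state())
```

```text
pics
scene {'fx': 462.1687935208005, 'fy': 462.1687935208005, 'cx': 313.2332159820915, 'cy': 229.974228705079, 'T': [[-0.5678, -0.697, 0.438, 0.9722], [0.8232, -0.4807, 0.302, 0.2435], [0.0001, 0.5321, 0.8467, 0.9469], [0.0, 0.0, 0.0, 1.0]]}
top {'fx': 482.56055928360746, 'fy': 482.56055928360746, 'cx': 325.45880025496695, 'cy': 233.22332925331128, 'T': [[0.0071, 0.9935, -0.114, 0.3951], [-0.9997, 0.0042, -0.0259, -0.0541], [-0.0252, 0.1141, 0.9931, 1.2454], [0.0, 0.0, 0.0, 1.0]]}
{'clock': 0.1, 'joint_pos': array([-1.15368823,  0.31165642,  0.0140107 ,  1.51288923, -0.00438776,
        1.31920852, -0.02718568]), 'qd': array([ 1.38484655e-03, -9.89700480e-04, -2.00602732e-03, -3.60002686e-03,
        5.42619470e-06,  1.03817270e-03,  4.91366241e-04]), 'effort': array([ 3.91551084e-04, -3.80854404e+01,  1.46482280e-01, -2.31241179e+01,
        1.22051311e-02,  8.07950244e-03, -1.09405767e-05]), 'tcp_pos': array([0.24329477, 0.49253437, 0.23032688]), 'tcp_rot': array([ 2.27359575e-01,  9.73810294e-01, -1.04843809e-03, -1.90020972e-04]), 'contact_force': array([ 0.43773671,  0.74504513, -1.33869385]), 'wrist_torque': array([ 0.03203865,  0.03410019, -0.02722282]), 'grasp_force': 0.0, 'gripper_width': 0.9988133096926912}
```

View pics/scene0.png

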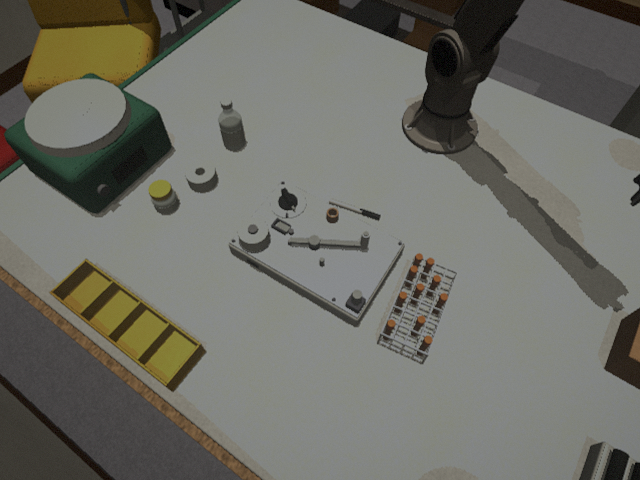

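View pics/top0.png

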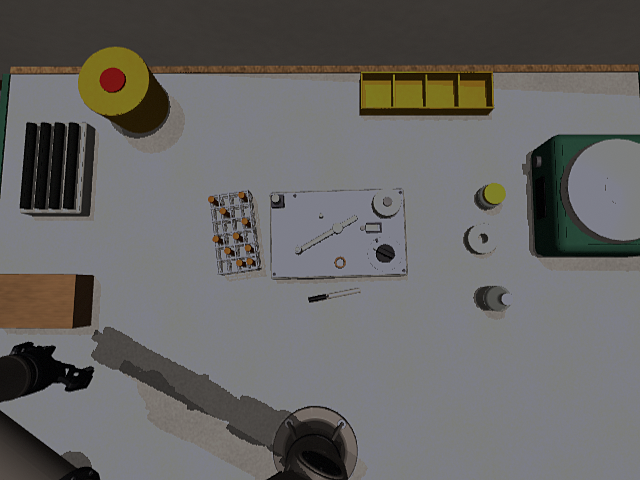

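The two pictures show the labeller in the top view at about columns 270–407, rows 188–279. The knob is near (385, 254), the roller near (299, 250) and the core at (340, 263). In the scene view the knob is near (287, 200) and the roller near (365, 238). Next I'll look closer.

Create h.py:
```python
import numpy as np,cv2
from plant import bot
from scipy.spatial.transform import Rotation as R
def ray(n,u,v):
    c=bot.camera_info(n);T=np.array(c["T"])
    d=T[:3,:3]@np.array([(u-c["cx"])/c["fx"],-(v-c["cy"])/c["fy"],-1]);return T[:3,3],d
def plane(n,u,v,z):
    o,d=ray(n,u,v);return o+d*(z-o[2])/d[2]
def tri(a,b):
    o1,d1=ray("top",*a);o2,d2=ray("scene",*b)
    s=np.linalg.lstsq(np.c_[d1,-d2],o2-o1,rcond=None)[0]
    p,q=o1+s[0]*d1,o2+s[1]*d2;return (p+q)/2,np.linalg.norm(p-q)
def depthpt(n,d,u,v):
    o,r=ray(n,u,v);return o+r*d[int(round(v)),int(round(u))]
```

Run:
```python
from h import *
for n,(x,y,w,h,s) in {"top":(262,182,152,108,5),"scene":(225,170,190,160,4)}.items():
    z=np.load(n+"0.npz");p,d=z["p"],z["d"]
    im=cv2.resize(p[y:y+h,x:x+w],None,fx=s,fy=s,interpolation=cv2.INTER_CUBIC)
    for k in range(0,w,20): cv2.putText(im,str(x+k),(k*s,10),0,.4,(255,0,0))
    for k in range(0,h,20): cv2.putText(im,str(y+k),(0,k*s+10),0,.4,(255,0,0))
    cv2.imwrite(f"pics/{n}c.png",im[:,:,::-1])
d=np.load("top0.npz")["d"];p=np.load("top0.npz")["p"]
for u,v in((310,210),(290,260),(300,225),(385,254),(300,249),(387,203),(340,262),(300,310)):print(u,v,depthpt("top",d,u,v).round(4))
# deck height mask -> rectangle
c=bot.camera_info("top");T=np.array(c["T"]);V,U=np.mgrid[:480,:640]
P=np.stack([(U-c["cx"])/c["fx"]*d,-(V-c["cy"])/c["fy"]*d,-d],-1)@T[:3,:3].T+T[:3,3]
m=((P[...,2]>.035)&(U>262)&(U<414)&(V>180)&(V<290)).astype(np.uint8)
m=cv2.morphologyEx(m,cv2.MORPH_OPEN,np.ones((3,3)))
cs=max(cv2.findContours(m,0,1)[0],key=cv2.contourArea)[:,0]
W=np.array([plane("top",u,v,.05)[:2] for u,v in cs]).astype(np.float32)
print(cv2.minAreaRect(W))
```

```text
310 210 [0.5911 0.0164 0.0482]
290 260 [0.4647 0.0641 0.055 ]
300 225 [0.5528 0.0409 0.0499]
385 254 [ 0.4787 -0.1673  0.0853]
300 249 [0.4875 0.0353 0.1116]
387 203 [ 0.6009 -0.1719  0.0962]
340 262 [ 0.4607 -0.0595  0.0512]
300 310 [ 0.3403  0.0421 -0.0012]
((0.5313494205474854, -0.052585914731025696), (0.22021691501140594, 0.3371705710887909), 1.9307132959365845)
```

View pics/topc.png

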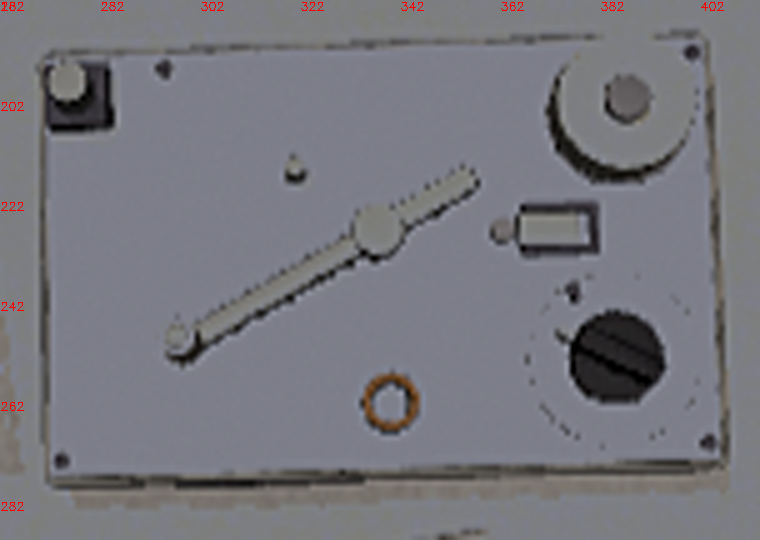

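View pics/scenec.png

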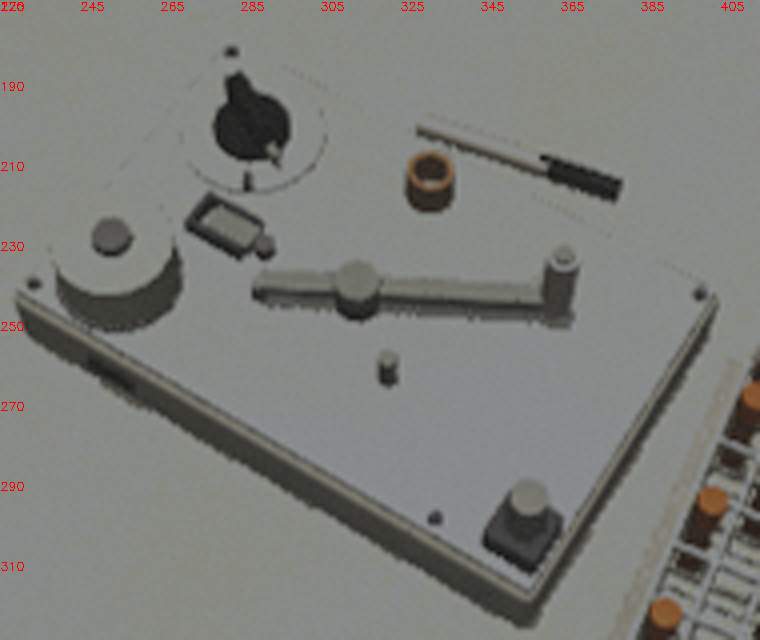

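The crops show these features (crop pixels, top view): knob skirt at about (617, 357), pointer tip at (558, 330), index mark at (573, 292), roller top at (180, 335), pivot at (378, 230) and core rim at (390, 402). Their scene counterparts are (252, 125), (278, 156), (248, 181), (565, 255), (358, 272) and (431, 166). I'll triangulate them.

Run:
```python
from h import *
t=lambda X,Y:(262+(X+.5)/5-.5,182+(Y+.5)/5-.5)
s=lambda X,Y:(225+(X+.5)/4-.5,170+(Y+.5)/4-.5)
pts={"skirt":((617,357),(252,125)),"pointer":((558,330),(279,158)),"index":((573,291),(248,180)),"roller":((180,334),(565,255)),"pivot":((378,230),(358,272)),"core":((390,402),(431,166)),"stop":((294,163),(388,355)),"roll":((628,97),(112,236)),"idler":((66,82),(528,492)),"scrNL":((62,461),(700,293)),"scrNR":((709,442),(231,51)),"scrFL":((164,69),(435,518)),"scrFR":((692,52),(34,284))}
W={}
for k,(a,b) in pts.items():
    p,e=tri(t(*a),s(*b));W[k]=p;print(k,p.round(4),"gap",round(e,4))
# fit labeller pose from pivot, roller,knob
m=np.array([[10,0],[-43,97],[-55,-115]])/1e3
w=np.array([W["pivot"][:2],W["roller"][:2],W["skirt"][:2]])
A=(m-m.mean(0));B=w-w.mean(0)
th=np.arctan2((A[:,0]*B[:,1]-A[:,1]*B[:,0]).sum(),(A*B).sum())
Rm=np.array([[np.cos(th),-np.sin(th)],[np.sin(th),np.cos(th)]]);o=w.mean(0)-Rm@m.mean(0)
print("yaw",th,"o",o,"res",(w-(m@Rm.T+o)).round(4).tolist())
f=lambda p:Rm.T@(p[:2]-o)
for k in W:print(k,"lab",(f(W[k])*1e3).round(1))
K=o+Rm@np.array([-.055,-.115]);print("knob",K)
zs={"pointer":.064,"index":.06}
for n in("pointer","index"):
  for cam,q in(("top",t(*pts[n][0])),("scene",s(*pts[n][1]))):
    P=plane(cam,*q,zs[n]);v=f(P)-np.array([-.055,-.115]);print(n,cam,"ang",np.arctan2(v[0],v[1]),"r",np.hypot(*v),"skirt-based")
    c0=plane(cam,*(t(*pts["skirt"][0]) if cam=="top" else s(*pts["skirt"][1])),.058);v=Rm.T@(P-c0)[:2];print("   rel",np.arctan2(v[0],v[1]),np.hypot(*v))
b=bot.state();print(b["tcp_pos"],R.from_quat(b["tcp_rot"]).as_matrix().round(3))
```

```text
skirt [ 0.4823 -0.1687  0.0618] gap 0.0019
pointer [ 0.4951 -0.1396  0.0667] gap 0.0018
index [ 0.5148 -0.1476  0.0614] gap 0.0016
roller [0.4877 0.0421 0.1172] gap 0.0037
pivot [ 0.5418 -0.0517  0.0853] gap 0.0013
core [ 0.4589 -0.0581  0.0824] gap 0.0006
stop [ 0.5746 -0.0103  0.0837] gap 0.0021
roll [ 0.605  -0.1713  0.097 ] gap 0.0023
idler [0.6101 0.0978 0.1085] gap 0.0002
scrNL [0.4302 0.1036 0.0564] gap 0.0014
scrNR [ 0.4415 -0.2144  0.056 ] gap 0.0011
scrFL [0.6269 0.056  0.0544] gap 0.0008
scrFR [ 0.636  -0.2082  0.0537] gap 0.0015
yaw 0.032963066716610964 o [ 0.53304516 -0.05246592] res [[-0.0012, 0.0004], [0.0008, -0.0009], [0.0004, 0.0005]]
skirt lab [ -54.5 -114.5]
pointer lab [-40.8 -85.9]
index lab [-21.3 -94.4]
roller lab [-42.2  96. ]
pivot lab [8.8 0.5]
core lab [-74.3  -3.2]
stop lab [42.9 40.8]
roll lab [  68.  -121.2]
idler lab [ 82.  147.6]
scrNL lab [-97.7 159.4]
scrNR lab [ -96.9 -158.8]
scrFL lab [ 97.4 105.3]
scrFR lab [  97.8 -159. ]
knob [ 0.48186511 -0.16921608]
pointer top ang 0.4851247088812536 r 0.03178968337964248 skirt-based
   rel 0.44052261573944473 0.03194646501670921
pointer scene ang 0.4026032391843911 r 0.03132879243175486 skirt-based
   rel 0.45822286604377344 0.032535182754497884
index top ang 1.047594503702867 r 0.03949161057178749 skirt-based
   rel 1.0148641197301782 0.03885857085680596
index scene ang 1.004639142670497 r 0.03860656407445656 skirt-based
   rel 1.025234623099283 0.040592279203508226
[0.24329477 0.49253437 0.23032688] [[-0.897  0.443 -0.001]
 [ 0.443  0.897 -0.002]
 [-0.    -0.002 -1.   ]]
```

Heights and sizes agree with the text: pointer radius 32 mm, index 39 mm, pivot-to-roller and stop post plausible. The knob is at (0.482, -0.169), with its pointer at about 0.45 and the index at about 1.02, so it needs a turn of about +0.57. I'll move above the knob.

Units first: shifts go in shares of 62.5 mm and turns go in units of 0.2 rad. So -0.0423 m is -0.6768, -0.0407 m is -0.6512.

Call:
crank_tcp(increments={"aperture":[0.6, 0.6, 0.6, 0.6, 0.6], "sx":[-0.6768, -0.6768, -0.6768, -0.6768, -0.6768], "sy":[-0.6512, -0.6512, -0.6512, -0.6512, -0.6512], "sz":[0, 0, 0, 0, 0], "rx":[0, 0, 0, 0, 0], "ry":[0, 0, 0, 0, 0], "rz":[0, 0, 0, 0, 0]})

```text
clock: 0.72
tcp_pos: [0.3433, 0.2149, 0.231]
tcp_rot: [0.227, 0.974, -0.0, -0.0]
contact_force: [1.7, -0.1, -0.5]
gripper_width: 0.604
grasp_force: 0.0
```

Call:
crank_tcp(increments={"aperture":[0.6, 0.6, 0.6, 0.6, 0.6], "sx":[-0.6768, -0.6768, -0.6768, -0.6768, -0.6768], "sy":[-0.6512, -0.6512, -0.6512, -0.6512, -0.6512], "sz":[0, 0, 0, 0, 0], "rx":[0, 0, 0, 0, 0], "ry":[0, 0, 0, 0, 0], "rz":[0, 0, 0, 0, 0]})

```text
clock: 1.35
tcp_pos: [0.4427, -0.0606, 0.2311]
tcp_rot: [0.227, 0.974, 0.0, 0.0]
contact_force: [1.3, 1.1, -0.1]
gripper_width: 0.604
grasp_force: 0.0
```

Call:
crank_tcp(increments={"aperture":[0.6, 0.6, 0.6, 0.6, 0.6], "sx":[-0.6768, -0.6768, 0, 0, 0], "sy":[-0.6512, -0.6512, 0, 0, 0], "sz":[0, 0, 0, 0, 0], "rx":[0, 0, 0, 0, 0], "ry":[0, 0, 0, 0, 0], "rz":[0, 0, 0.9, 0.9, 0.9]})

```text
clock: 1.98
tcp_pos: [0.482, -0.1696, 0.2307]
tcp_rot: [0.482, 0.876, -0.0, -0.001]
contact_force: [0.5, 1.0, 0.2]
gripper_width: 0.601
grasp_force: 0.0
```

Call:
crank_tcp(increments={"aperture":[0.6, 0.6, 0.6, 0.6, 0.6], "sx":[0, 0, 0, 0, 0], "sy":[0, 0, 0, 0, 0], "sz":[0, 0, 0, 0, 0], "rx":[0, 0, 0, 0, 0], "ry":[0, 0, 0, 0, 0], "rz":[0.9, 0.9, 0.9, 0.9, 0.9]})

```text
clock: 2.6
tcp_pos: [0.482, -0.1692, 0.2308]
tcp_rot: [0.815, 0.58, -0.0, -0.0]
contact_force: [1.3, -0.0, -0.2]
gripper_width: 0.601
grasp_force: 0.0
```

Add to h.py:
```python
def go(target,yang):
    "tool-axes shift to target (world) and turn about tool z so that tool y has world angle yang"
    b=bot.state();M=R.from_quat(b["tcp_rot"]).as_matrix()
    a=np.arctan2(M[1,1],M[0,1]);t=(a-yang+np.pi)%(2*np.pi)-np.pi
    print("t",round(b["clock"],2),"tcp",b["tcp_pos"].round(4),"yang",round(a,3),"tilt",M[:2,2].round(4),"w",round(b["gripper_width"],3))
    print("shift",(M.T@(np.array(target)-b["tcp_pos"])).round(4),"turn",round(t,3),"j",b["joint_pos"].round(2))
```

```bash
python3 -c "
from h import *
go([.482,-.169,.13],-.417)"
```

```text
t 2.6 tcp [ 0.482  -0.1692  0.2308] yang -0.334 tilt [-0.001   0.0005] w 0.601
shift [0.0002 0.     0.1008] turn 0.083 j [-0.43  0.32  0.95  1.64 -0.26  1.32  0.23]
```

In the tool's units: 0.045 m is 0.72, 0.04 m is 0.64, 0.083 rad is 0.415.

Call:
crank_tcp(increments={"aperture":[0.6, 0.6, 0.6, 0.6, 0.6], "sx":[0, 0, 0, 0, 0], "sy":[0, 0, 0, 0, 0], "sz":[0.72, 0.72, 0.64, 0.4, 0.192], "rx":[0, 0, 0, 0, 0], "ry":[0, 0, 0, 0, 0], "rz":[0.415, 0, 0, 0, 0]})

```text
clock: 3.22
tcp_pos: [0.4811, -0.1689, 0.0625]
tcp_rot: [0.836, 0.548, -0.001, -0.001]
contact_force: [-0.4, -0.5, -0.3]
gripper_width: 0.604
grasp_force: 0.0
```

```bash
python3 -c "
from h import *
go([.482,-.169,.063],-.417)"
```

```text
t 3.23 tcp [ 0.4811 -0.1689  0.0625] yang -0.411 tilt [-0.0033  0.0009] w 0.604
shift [ 0.0002  0.0009 -0.0005] turn 0.006 j [-0.33  0.51  0.85  1.87 -0.46  0.97  0.31]
```

Call:
crank_tcp(increments={"aperture":[0.0, 0.0, 0.0, 0, 0], "sx":[0, 0, 0, 0, 0], "sy":[0, 0, 0, 0, 0], "sz":[0, 0, 0, 0, 0], "rx":[0, 0, 0, 0, 0], "ry":[0, 0, 0, 0, 0], "rz":[0, 0, 0, 0, 0]})

```text
clock: 3.85
tcp_pos: [0.4823, -0.1697, 0.0656]
tcp_rot: [0.837, 0.548, 0.0, -0.0]
contact_force: [-4.0, 1.4, 5.4]
gripper_width: 0.123
grasp_force: 60.4
```

```bash
python3 -c "
from h import *
go([.482,-.169,.063],-.417)"
```

```text
t 3.85 tcp [ 0.4823 -0.1697  0.0656] yang -0.411 tilt [0.0005 0.0007] w 0.123
shift [ 0.0005 -0.0005  0.0026] turn 0.006 j [-0.33  0.51  0.85  1.86 -0.46  0.98  0.31]
```

Call:
crank_tcp(increments={"aperture":[0, 0, 0, 0, 0], "sx":[0, 0, 0, 0, 0], "sy":[0, 0, 0, 0, 0], "sz":[-0.032, 0, 0, 0, 0], "rx":[0, 0, 0, 0, 0], "ry":[0, 0, 0, 0, 0], "rz":[0.6, 0.6, 0.6, 0.6, 0.48]})

```text
clock: 4.47
tcp_pos: [0.4822, -0.1697, 0.0657]
tcp_rot: [0.958, 0.286, -0.0, 0.001]
contact_force: [0.9, -1.2, -7.9]
gripper_width: 0.122
grasp_force: 59.7
```

Call:
crank_tcp(increments={"aperture":[0, 0], "sx":[0, 0], "sy":[0, 0], "sz":[0, 0], "rx":[0, 0], "ry":[0, 0], "rz":[0, 0]})

```text
clock: 4.72
tcp_pos: [0.4822, -0.1697, 0.0657]
tcp_rot: [0.958, 0.288, -0.0, 0.0]
contact_force: [1.0, -2.8, -10.5]
gripper_width: 0.125
grasp_force: 59.2
```

```bash
python3 -c "
from h import *
go([.482,-.169,.063],-.987)"
```

```text
t 4.72 tcp [ 0.4822 -0.1697  0.0657] yang -0.986 tilt [-0.0002 -0.0008] w 0.125
shift [ 0.0002 -0.0007  0.0027] turn 0.001 j [-0.42  0.57  0.99  1.87 -0.55  1.02 -0.18]
```

In the tool's units: -0.06 m is -0.96, -0.03 m is -0.48.

Call:
crank_tcp(increments={"aperture":[0.4, 0.4, 0.4, 0.4, 0.4], "sx":[0, 0, 0, 0, 0], "sy":[0, 0, 0, 0, 0], "sz":[0, 0, 0, -0.48, -0.96], "rx":[0, 0, 0, 0, 0], "ry":[0, 0, 0, 0, 0], "rz":[0, 0, 0, 0, 0]})

```text
clock: 5.35
tcp_pos: [0.4809, -0.1682, 0.1558]
tcp_rot: [0.958, 0.288, -0.002, -0.001]
contact_force: [1.7, -0.9, 0.1]
gripper_width: 0.399
grasp_force: 0.0
```

Call:
crank_tcp(increments={"aperture":[0.4, 0.4, 0.4, 0.4, 0.4], "sx":[0.4848, 0.4848, 0.4848, 0.4848, 0], "sy":[-0.696, -0.696, -0.696, -0.696, 0], "sz":[0, 0, 0, 0, 0], "rx":[0, 0, 0, 0, 0], "ry":[0, 0, 0, 0, 0], "rz":[0, 0, 0, 0, 0]})

```text
clock: 5.98
tcp_pos: [0.4878, 0.0489, 0.156]
tcp_rot: [0.956, 0.293, 0.0, -0.001]
contact_force: [-0.8, 0.6, -0.2]
gripper_width: 0.403
grasp_force: 0.0
```

Run:
```python
from h import *
ims=[]
for n,(x,y,w,h,s) in {"top":(362,232,50,46,8),"scene":(262,174,50,46,8)}.items():
    p,d=bot.get_image(n);np.savez(n+"1.npz",p=p,d=d);im=cv2.resize(p[y:y+h,x:x+w],None,fx=s,fy=s,interpolation=cv2.INTER_CUBIC);ims.append(im)
im=np.hstack(ims);im=cv2.convertScaleAbs(im,alpha=1.6);print(im.shape)
cv2.imwrite("pics/knob1.png",im[:,:,::-1])
go([.4875,.042,.085],.533)
```

```text
(368, 800, 3)
t 6.08 tcp [0.4877 0.0427 0.1566] yang -0.985 tilt [ 0.0004 -0.0004] w 0.4
shift [-0.0006  0.0005  0.0716] turn -1.518 j [-0.99  0.41  1.13  1.82 -0.4   1.17 -0.71]
```

View pics/knob1.png

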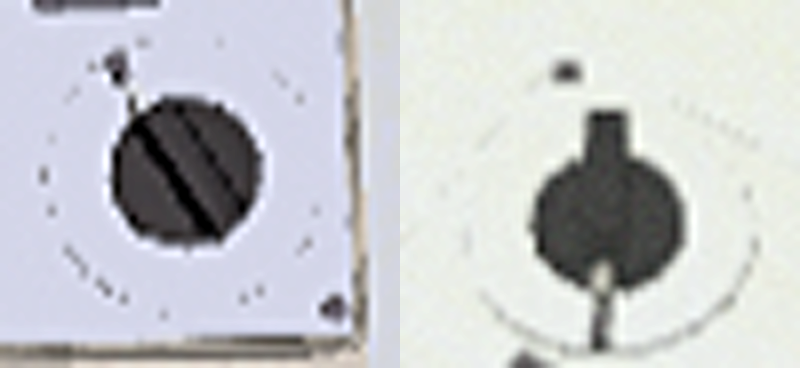

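The zoom shows the pointer facing the index in both views: top with the centre at (186, 170), tip at about (131, 102) and mark at (117, 68); scene with the centre at (608, 222), tip at (603, 270) and mark at (600, 330). I'll put numbers on it.

Run:
```python
from h import *
yaw=.033
q={"top":lambda X,Y:(362+(X+.5)/8-.5,232+(Y+.5)/8-.5),"scene":lambda X,Y:(262+(X-400+.5)/8-.5,174+(Y+.5)/8-.5)}
def ang(n,a,b,za,zb):
    v=(plane(n,*q[n](*b),zb)-plane(n,*q[n](*a),za))[:2];return round(yaw+np.pi/2-np.arctan2(v[1],v[0]),3),np.hypot(*v).round(4)
K=np.array([.4822,-.1690])
print("index top",ang("top",(186,170),(117,68),.061,.06),"scene",ang("scene",(608,222),(600,331),.061,.06))
print("ptr top",ang("top",(186,170),(131,103),.061,.064),"scene",ang("scene",(608,222),(603,272),.061,.064))
print("bar edges top",ang("top",(210,232),(140,130),.085,.085),ang("top",(238,188),(180,112),.085,.085))
print("bar scene", ang("scene",(606,112),(603,272),.085,.064))
# automatic: dark blobs centroid for index in the top and scene, before & after; skirt by dark mask
for k in "01":
    p=np.load("top%s.npz"%k)["p"].astype(float).sum(2); 
    sub=p[232:280,362:412]; bg=np.median(sub); m=((sub<bg*.6)).astype(np.uint8)
    nn,l,st,c=cv2.connectedComponentsWithStats(m)
    print(k,[(st[i,4],(c[i]+[362,232]).round(2).tolist()) for i in range(1,nn) if st[i,4]>3])
```

```text
index top (np.float64(1.018), np.float64(0.0377)) scene (np.float64(1.033), np.float64(0.038))
ptr top (np.float64(0.907), np.float64(0.0264)) scene (np.float64(1.036), np.float64(0.02))
bar edges top (np.float64(1.007), np.float64(0.0369)) (np.float64(0.958), np.float64(0.0286))
bar scene (np.float64(1.014), np.float64(0.0423))
0 [(np.int32(16), [373.5, 232.0]), (np.int32(9), [376.11, 240.11]), (np.int32(281), [384.7, 253.2]), (np.int32(10), [405.8, 250.3]), (np.int32(7), [403.29, 270.0]), (np.int32(6), [406.67, 270.83]), (np.int32(54), [384.87, 275.48]), (np.int32(5), [403.6, 274.6])]
1 [(np.int32(16), [373.5, 232.0]), (np.int32(10), [376.2, 240.3]), (np.int32(283), [384.55, 253.0]), (np.int32(10), [405.8, 250.3]), (np.int32(7), [403.29, 270.0]), (np.int32(6), [406.67, 270.83]), (np.int32(53), [384.64, 275.49]), (np.int32(5), [403.6, 274.6])]
```

The knob is within about 0.03 rad of the mark. Next I'll turn the tool so the fingers straddle the roller along its path.

In the tool's units: -0.1687 rad is -0.8435.

Call:
crank_tcp(increments={"aperture":[0.6, 0.6, 0.6, 0.6, 0.6], "sx":[0, 0, 0, 0, 0], "sy":[0, 0, 0, 0, 0], "sz":[0, 0, 0, 0, 0], "rx":[0, 0, 0, 0, 0], "ry":[0, 0, 0, 0, 0], "rz":[-0.8435, -0.8435, -0.8435, -0.8435, -0.8435]})

```text
clock: 6.7
tcp_pos: [0.4877, 0.0398, 0.1567]
tcp_rot: [0.756, 0.655, 0.0, 0.0]
contact_force: [0.0, 0.0, 0.1]
gripper_width: 0.6
grasp_force: 0.0
```

Call:
crank_tcp(increments={"aperture":[0.6, 0.6, 0.6, 0.6, 0.6], "sx":[0, 0, 0, 0, 0], "sy":[0, 0, 0, 0, 0], "sz":[0, 0, 0, 0, 0.32], "rx":[0, 0, 0, 0, 0], "ry":[0, 0, 0, 0, 0], "rz":[-0.8435, -0.8435, -0.8435, -0.8435, 0]})

```text
clock: 7.32
tcp_pos: [0.4894, 0.0398, 0.1378]
tcp_rot: [0.498, 0.867, 0.001, 0.002]
contact_force: [0.1, -0.7, 0.1]
gripper_width: 0.6
grasp_force: 0.0
```

Run:
```python
from h import *
go([.4872,.042,.080],.533)
ims=[]
for n,(x,y,w,h,s) in {"top":(270,210,66,66,6),"scene":(335,200,66,66,6)}.items():
    p,d=bot.get_image(n);ims.append(cv2.resize(p[y:y+h,x:x+w],None,fx=s,fy=s,interpolation=cv2.INTER_CUBIC))
im=cv2.convertScaleAbs(np.hstack(ims),alpha=1.6);cv2.imwrite("pics/rol1.png",im[:,:,::-1])
```

```text
t 7.33 tcp [0.4894 0.0398 0.1378] yang 0.528 tilt [0.0047 0.0006] w 0.6
shift [ 0.0031 -0.001   0.0578] turn -0.005 j [-0.73  0.32  0.76  1.84 -0.25  1.08  0.66]
```

View pics/rol1.png

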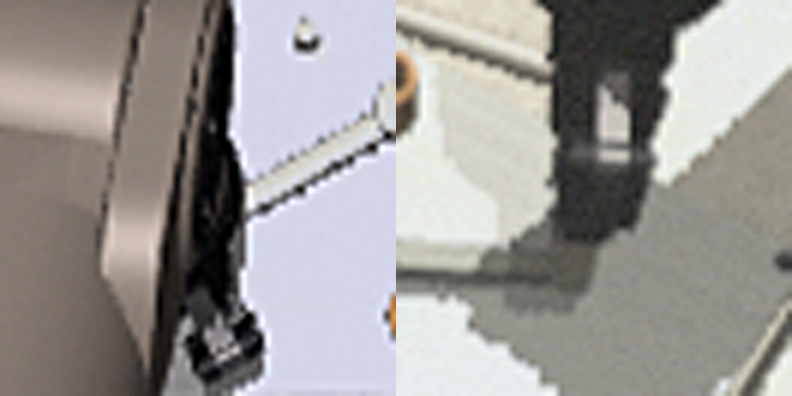

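The gripper hides the roller in both views: it's in the top view at about (220, 340) and the scene at about (600, 150), with nothing fouled. I'll descend on the measured point and close.

Call:
crank_tcp(increments={"aperture":[0.6, 0.6, 0.6, 0.6], "sx":[0.048, 0, 0, 0], "sy":[-0.016, 0, 0, 0], "sz":[0.24, 0.32, 0.24, 0.128], "rx":[0, 0, 0, 0], "ry":[0, 0, 0, 0], "rz":[0, 0, 0, 0]})

```text
clock: 7.92
tcp_pos: [0.4847, 0.0443, 0.0774]
tcp_rot: [0.497, 0.868, -0.0, -0.0]
contact_force: [-0.5, 0.2, 0.2]
gripper_width: 0.6
grasp_force: 0.0
```

Call:
crank_tcp(increments={"aperture":[0, 0, 0, 0], "sx":[0, 0, 0, 0], "sy":[0, 0, 0, 0], "sz":[0, 0, 0, 0], "rx":[0, 0, 0, 0], "ry":[0, 0, 0, 0], "rz":[0, 0, 0, 0]})

```text
clock: 8.43
tcp_pos: [0.4857, 0.0445, 0.0789]
tcp_rot: [0.497, 0.868, 0.0, 0.0]
contact_force: [-0.8, -0.2, 2.8]
gripper_width: 0.195
grasp_force: 58.5
```

Run:
```python
from h import *
go([.4872,.042,.080],.533);print(bot.state()["contact_force"].round(1),bot.state()["grasp_force"])
```

```text
t 8.43 tcp [0.4857 0.0445 0.0789] yang 0.531 tilt [0.0011 0.0002] w 0.195
shift [-0.0029  0.0001 -0.0011] turn -0.002 j [-0.7   0.4   0.73  1.91 -0.32  0.95  0.71]
[-0.8 -0.2  2.8] 58.47213685512543
```

Add to h.py:
```python
def arm():
    b=bot.state();v=b["tcp_pos"][:2]-[.543,-.0521];M=R.from_quat(b["tcp_rot"]).as_matrix()
    print("t",b["clock"],"arm angle",round(2.104-np.arctan2(v[1],v[0]),3),"r",np.hypot(*v).round(4),"z",b["tcp_pos"][2].round(4),"toolangle",round(.533-np.arctan2(M[1,1],M[0,1]),3),"F tang/rad/z",(M.T@b["contact_force"])[[1,0,2]].round(1),"j",b["joint_pos"].round(2))
```

```text
(no output)
```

Call:
crank_tcp(increments={"aperture":[0, 0, 0, 0, 0], "sx":[-0.0096, -0.0096, -0.0096, -0.0096, -0.0096], "sy":[0.1792, 0.1792, 0.1792, 0.1792, 0.1792], "sz":[0, 0, 0, 0, 0], "rx":[0, 0, 0, 0, 0], "ry":[0, 0, 0, 0, 0], "rz":[0.5, 0.5, 0.5, 0.5, 0.5]})

```text
clock: 9.05
tcp_pos: [0.536, 0.0601, 0.0787]
tcp_rot: [0.696, 0.718, -0.002, -0.003]
contact_force: [-7.5, -0.6, 7.4]
gripper_width: 0.192
grasp_force: 59.4
```

```bash
python3 -c "
from h import *
arm()"
```

```text
t 9.05 arm angle 0.471 r 0.1124 z 0.0787 toolangle 0.502 F tang/rad/z [-7.6 -0.3 -7.4] j [-0.73  0.54  0.81  1.77 -0.45  1.04  0.28]
```

Call:
crank_tcp(increments={"aperture":[0, 0, 0, 0], "sx":[-0.0096, -0.0096, -0.0096, 0], "sy":[0.1792, 0.1792, 0.1792, 0], "sz":[0, 0, 0, 0], "rx":[0, 0, 0, 0], "ry":[0, 0, 0, 0], "rz":[0.5, 0.5, 0.5, 0]})

```text
clock: 9.55
tcp_pos: [0.5708, 0.0568, 0.0788]
tcp_rot: [0.795, 0.607, -0.001, -0.002]
contact_force: [-6.2, 1.9, 8.0]
gripper_width: 0.192
grasp_force: 59.3
```

```bash
python3 -c "
from h import *
arm()"
```

```text
t 9.55 arm angle 0.783 r 0.1124 z 0.0788 toolangle 0.8 F tang/rad/z [-6.5  0.2 -8. ] j [-0.72  0.62  0.87  1.67 -0.52  1.1   0.04]
```

In the tool's units: 0.0067 m is 0.1072, 0.0062 m is 0.0992, 0.06 rad is 0.3.

Call:
crank_tcp(increments={"aperture":[0, 0, 0, 0], "sx":[-0.0048, -0.0048, 0, 0], "sy":[0.1072, 0.0992, 0, 0], "sz":[0, 0, 0, 0], "rx":[0, 0, 0, 0], "ry":[0, 0, 0, 0], "rz":[0.3, 0.25, 0, 0]})

```text
clock: 10.05
tcp_pos: [0.5824, 0.0532, 0.0788]
tcp_rot: [0.827, 0.563, -0.001, -0.002]
contact_force: [-6.0, 3.0, 7.1]
gripper_width: 0.189
grasp_force: 59.3
```

Run:
```python
from h import *
arm()
ims=[]
for n,(x,y,w,h,s) in {"top":(262,182,152,108,3),"scene":(225,165,165,125,3)}.items():
    p,d=bot.get_image(n);ims.append(cv2.resize(p[y:y+h,x:x+w],None,fx=s,fy=s,interpolation=cv2.INTER_CUBIC)[:324,:400] if n=="scene" else cv2.resize(p[y:y+h,x:x+w],(400,324)))
im=cv2.convertScaleAbs(np.hstack(ims),alpha=1.6);cv2.imwrite("pics/end.png",im[:,:,::-1])
arm()
```

```text
t 10.05 arm angle 0.891 r 0.1124 z 0.0788 toolangle 0.909 F tang/rad/z [-6.7  0.6 -7.1] j [-0.71  0.65  0.88  1.64 -0.55  1.12 -0.05]
t 10.15 arm angle 0.891 r 0.1124 z 0.0788 toolangle 0.909 F tang/rad/z [-6.8  0.5 -6.8] j [-0.71  0.65  0.88  1.64 -0.55  1.12 -0.05]
```

View pics/end.png

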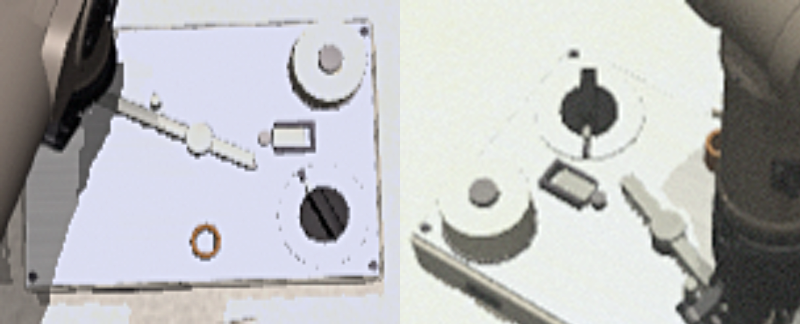

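The bar at (155, 112) in the top view is just short of the post, its tail is past the pawl nose, the knob still points at its mark and the core hasn't moved. I'm handing in.

```bash
python3 -c "
from h import *
print(bot.close_job());arm()"
```

```text
the job is handed in; nothing more can be done
None
the job is handed in; nothing more can be done
```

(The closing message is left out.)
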